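# Nest the loose castellated parts cup into the stack

### The job

Add the loose metal cup to the stack of two cups standing in the round foot: set it in mouth up, without dropping it in, and turn it about the upright axis until its three lugs find the slots in the rim below and it drops; press it down until it is fully home, shoulder on rim all round, and let it go. How the cups in the stack are turned differs each time, so feel for the slots: with the fingers shut you can nudge the cup round by a lug. Leave the other things on the bench where they are.

Things in the scene. Friction and masses are not known exactly. Their poses are not given: they have to be found in the camera images.
- cup_center (a point): Centre of the loose metal cup, on its axis half-way up its 64 mm height; z up out of its mouth, x towards one lug. It stands mouth up on the bench, about 140 g. Conical body, wall 2 mm: 38 mm across at the base, 58 mm at 50 mm up. From 50 to 64 mm up a straight round crown, 68 mm across outside, 61 inside; grip it across the crown.
- cup: The same cup; origin at the centre of its underside, z up. Three level round lugs, 10 mm thick, 46 mm above the base, reach 50 mm from the axis, at 0, 120 and 240 degrees from its x axis. Straight above each lug a slot 13 mm wide, 10 mm deep is cut in the crown from the top rim. Same facing as the cup below: nests. Otherwise it stands proud, lugs on the rim.
- stack_mouth (a point): Centre of the stack's top rim, 86 mm above the bench, on its upright axis; z up. Two such cups, nested, fixed in a fixed disc 84 mm across. Lugs of the upper one: centres 18 mm below this point. How its lugs and slots are turned is random and NOT told by this point's x and y axes. Loose cup's centre: 9 mm below this point standing proud (3 mm side play, turns freely), 18 mm below when home.
- crate_rim (a point): Middle of the top edge of the big yellow crate's side that faces the work (edge along x); the crate stands on the +y side of this edge, its filling up to 60 mm higher.
- hub: Bystander: steel flanged pulley hub, 64 mm across, 28 mm high; origin under its centre.
- bearing: Bystander: ball bearing lying flat, 35 mm across, 11 mm high; origin under its centre.
- thermostat: Bystander: brass-coloured dome-shaped thermostat, 54 mm across, 27 mm high; origin under its centre.
- hexkey: Bystander: black L-shaped hex key lying flat, 98 mm long along its y axis, 31 mm wide, 6 mm thick; origin under its middle.

How it is judged:
At the end, for the whole second after the job is handed in: The loose cup is nested in the stack: mouth up (within 3.5 degrees), its axis within 4 mm of the stack's, its centre 15.5 to 21 mm below the stack's rim (18 mm is fully home), at rest and let go (horizontal distance between cup_center and stack_mouth below 0.004 m and z of cup_center in the frame of stack_mouth between -0.021 and -0.0155 m and angle between cup_center's own z axis and vertical below 0.06 rad and linear speed of cup below 0.02 m/s); the robot touches nothing.
It fails at once if the cup was dropped into the stack (faster than 0.75 m/s over the stack) (horizontal distance between cup_center and stack_mouth below 0.03 m and linear speed of cup above 0.75 m/s).
It fails at once if the hub was moved more than 30 mm (distance of hub from where it was at the start of the episode above 0.03 m).
It fails at once if the bearing was moved more than 30 mm (distance of bearing from where it was at the start of the episode above 0.03 m).
It fails at once if the thermostat was moved more than 30 mm (distance of thermostat from where it was at the start of the episode above 0.03 m).
It fails at once if the hex key was moved more than 30 mm (distance of hexkey from where it was at the start of the episode above 0.03 m).
It also fails if it takes over 64 s, if anything falls off the work surface, if the arm or the gripper's body presses on something with over 40 N, if the wrist force passes 120 N, or if a joint passes its speed limit or range.

### The arm

A 6-joint arm with a two-finger parallel gripper is mounted at the origin on a cart in front of the work surface, level with it; the furniture and walls round the work are solid. World frame = base frame: x ahead of the robot, y to its left, z up, the work surface at z = 0. Lengths are in m, angles in rad, forces in N, time in s.
With the tool pointing down it reaches from about 0.325 to 0.9 m from the base axis. Payload 6.1 kg.
Tool frame: the origin (TCP) lies on the centre line of the jaws, within the pads' length; the fingertips stand 22 mm ahead of it and the grasp point (between the pads) lies 3 mm ahead of it (bot.tips_ahead is the distance from the TCP to the fingertips, in m); z points along the fingers, x is the direction in which the jaws open and shut, and the axes are right-handed (so a half turn about z gives the same grasp; the last joint's range is limited). The gripper opens to 85 mm and grips with 20 to 120 N. Pads are 22 mm wide; open, the fingers measure 114 mm over their backs; the gripper's body (76 mm by 85 mm) begins 54 mm behind the grasp point. The pads swing forward as they close: fully open they stand 13 mm farther back than shut.
Start: joints at [1.139, 0.22, 1.526, -0, 1.395, -0.126], TCP at [0.188, 0.596, 0.253] pointing down, gripper open.
Joint ranges: [-2.98, 2.98], [-0.91, 2.08], [0.09, 2.57], [-1.24, 4.39], [0.2, 2.65], [-2.68, 2.68]. Speed limits (rad/s): [2.57, 2.57, 3.01, 3.14, 3.14, 3.14].

### API

Orientations are given as a unit quaternion [w, x, y, z].
In Python, from bench import bot gives the robot as it stands.
- The arm moves only by the tool drive_tool, never from a script. Its arguments are lists of equal length, an entry for each row: "slide": the shift along the tool's x, y, z in m, a list of three; "rotation": the turn, a rotation vector about the tool's x, y, z in degrees, a list of three; "jaw": the finger opening in m, from 0 to 0.0854. A call has 1 to 8 rows; each row shifts and turns the pose as measured when the row begins, along the tool's axes as they then stand; what a row does not reach is not made up. A row lasts 1/12 s, in which the tool goes at most 41.7 mm and 7.16 degrees, less where a joint would pass 70% of its speed; a pose out of reach is approached as far as the arm can. A call with a gripper value outside its range is refused whole. The fingers move at their own pace and stop on an object; "grip_force" is the grip in N (left out, the last holds). Time passes only in rows, so rows that do not move let the fingers close. It gives the time, the measured TCP pose, the force and the opening at its end, in the units of the state.
- bot.get_state(): the state, without advancing time (a new reading comes with each control period).
- bot.snapshot(name): name is "scene" or "side" or "wrist"; returns a dict with "color" (480x640x3 uint8, red, green, blue), "camera_matrix" (3x3 intrinsics, pixels), "extrinsics" (4x4, takes a point from world to camera coordinates). Camera axes: x right, y down, z forward; pixel columns grow to the right and rows downward; lengths in m; the calibration is good to about 2 mm. A picture is of the moment at which its call begins. There is no depth.
- bot.finish_job(): hands the job in, once; it reports no verdict.
The state is a dict: "clock": time; "q": joint angles; "dq": joint speeds; "tau": joint torques, N m; "tool_pos": TCP position; "orientation": TCP orientation; "force": force on the tool from outside, world axes, zero at the start; "torque": the same for the moment, N m; "opening": finger opening in m.
Only numpy, scipy, OpenCV 4.12 (cv2) and the standard library are available. Lean on these libraries where they do the work, as an engineer would, in place of code of your own. Each camera call takes 0.05 s, during which the arm holds its last target.

## Working session

There is one attempt and no reset: what is moved stays moved. The work goes in short steps, Python scripts to look and compute and a tool call to move; the robot and the scene stay as the last step left them, time stands still between calls to the robot, and variables do not carry over. Pictures are saved under pics/ and viewed, and the job is handed in when it is done.

Besides the shell and the picture viewer there is one more tool, called after "Call:" as name(argument=value, ...), one argument or row to a line, values as JSON. drive_tool: Moves the arm, as the interface text tells. Its arguments: {"type":"object","properties":{"slide":{"type":"array","items":{"type":"array","items":{"type":"number"}}},"rotation":{"type":"array","items":{"type":"array","items":{"type":"number"}}},"jaw":{"type":"array","items":{"type":"number"}},"grip_force":{"type":"number"}},"required":["slide","rotation","jaw"]}

```bash
ls; mkdir -p pics
python3 - <<'E'
from bench import bot
import cv2
s=bot.get_state(); print(s)
for n in ["scene","side","wrist"]:
    d=bot.snapshot(n); cv2.imwrite(f"pics/{n}0.png",d["color"][:,:,::-1]); print(n,d["camera_matrix"].round(1).tolist(),d["extrinsics"].round(3).tolist())
E
```

```text
pics
{'clock': 0.0, 'q': array([ 1.13890893e+00,  2.21214941e-01,  1.52762733e+00, -1.88649377e-05,
        1.39464708e+00, -1.26102736e-01]), 'dq': array([ 0.000614  , -0.00105399,  0.00060052,  0.00023593,  0.0010049 ,
        0.00092555]), 'tau': array([ 7.67881156e-04, -4.96885014e+01, -3.89407575e+01, -1.50791502e-04,
        1.09396584e-02, -1.14425188e-05]), 'tool_pos': array([0.1879284 , 0.59549706, 0.25219752]), 'orientation': array([ 4.68102421e-04,  8.06547330e-01,  5.91168762e-01, -8.24823480e-04]), 'force': array([ 0.7453381 , -0.32785702,  0.43486016]), 'torque': array([-0.00702539, -0.0321823 ,  0.01820826]), 'opening': 0.08553672616910443}
scene [[533.4, 0.0, 322.3], [0.0, 533.4, 246.1], [0.0, 0.0, 1.0]] [[-0.981, -0.196, 0.007, 0.444], [-0.169, 0.826, -0.538, 0.433], [0.1, -0.529, -0.843, 0.731], [0.0, 0.0, 0.0, 1.0]]
side [[503.9, 0.0, 328.9], [0.0, 503.9, 236.2], [0.0, 0.0, 1.0]] [[0.861, -0.508, 0.023, -0.638], [-0.232, -0.433, -0.871, 0.107], [0.452, 0.745, -0.491, 0.939], [0.0, 0.0, 0.0, 1.0]]
wrist [[396.6, 0.0, 320.5], [0.0, 396.6, 235.9], [0.0, 0.0, 1.0]] [[0.3, 0.954, -0.002, -0.624], [0.921, -0.289, 0.26, -0.034], [0.247, -0.079, -0.966, 0.378], [0.0, 0.0, 0.0, 1.0]]
```

View pics/scene0.png

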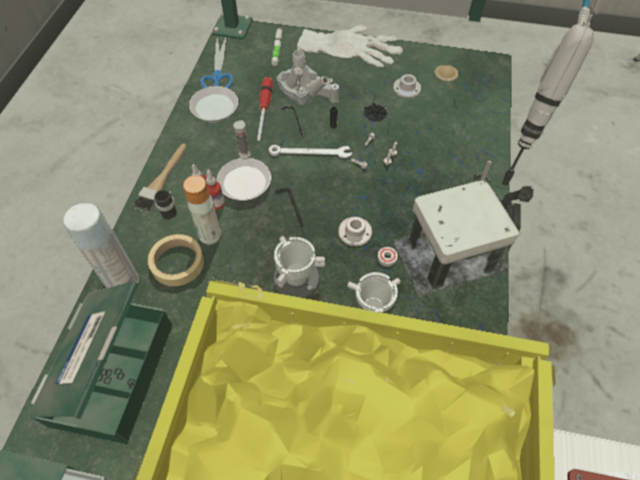

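View pics/side0.png

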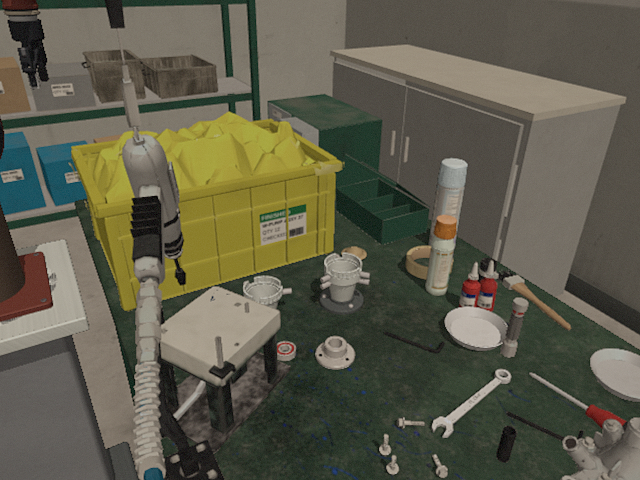

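View pics/wrist0.png

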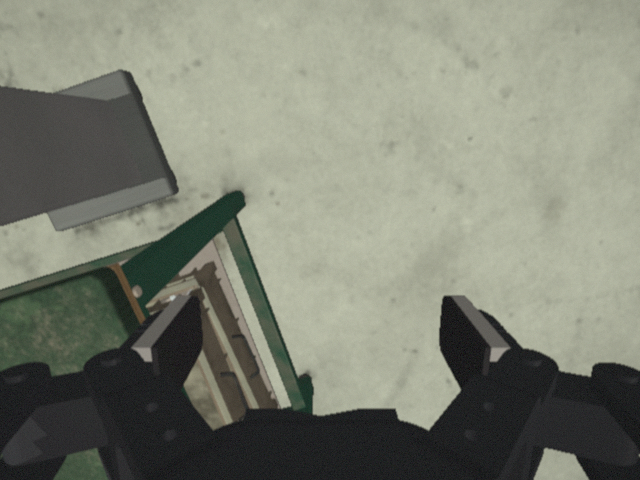

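```bash
cat > h.py <<'E'
from bench import bot
import cv2, numpy as np
def snap(n,name=None):
    d=bot.snapshot(n)
    if name: cv2.imwrite(f"pics/{name}.png",d["color"][:,:,::-1])
    return d
def proj(d,P):
    P=np.atleast_2d(P); c=P@d["extrinsics"][:3,:3].T+d["extrinsics"][:3,3]
    return (c/c[:,2:])@d["camera_matrix"].T[:,:2]
def ray(d,uv,z):
    R=d["extrinsics"][:3,:3];t=d["extrinsics"][:3,3]
    o=-R.T@t; v=R.T@np.linalg.inv(d["camera_matrix"])@np.array([*uv,1.])
    return o+v*(z-o[2])/v[2]
def crop(d,u,v,w,h,s,name):
    im=d["color"][v:v+h,u:u+w,::-1]; cv2.imwrite(f"pics/{name}.png",cv2.resize(im,None,fx=s,fy=s,interpolation=cv2.INTER_CUBIC))
E
python3 - <<'E'
from h import *
a=snap("scene");b=snap("side")
for d in (a,b): print(-d["extrinsics"][:3,:3].T@d["extrinsics"][:3,3])
crop(a,240,210,200,150,4,"sc1"); crop(b,220,240,200,150,4,"sd1")
print("stack rim", ray(a,(297,252),.086), ray(b,(343,266),.086))
print("cup rim", ray(a,(377,288),.064), ray(b,(263,285),.064))
print("crate",ray(a,(212,288),.1),ray(a,(548,348),.1))
E
```

```text
[0.43556521 0.11607313 0.84564537]
[ 0.14920716 -0.97710711  0.56882864]
stack rim [ 0.56489141 -0.34064454  0.086     ] [ 0.56155423 -0.34872863  0.086     ]
cup rim [ 0.42326106 -0.31183456  0.064     ] [ 0.42614504 -0.30533598  0.064     ]
crate [ 0.67901427 -0.24015274  0.1       ] [ 0.16088551 -0.24308979  0.1       ]
```

View pics/sc1.png

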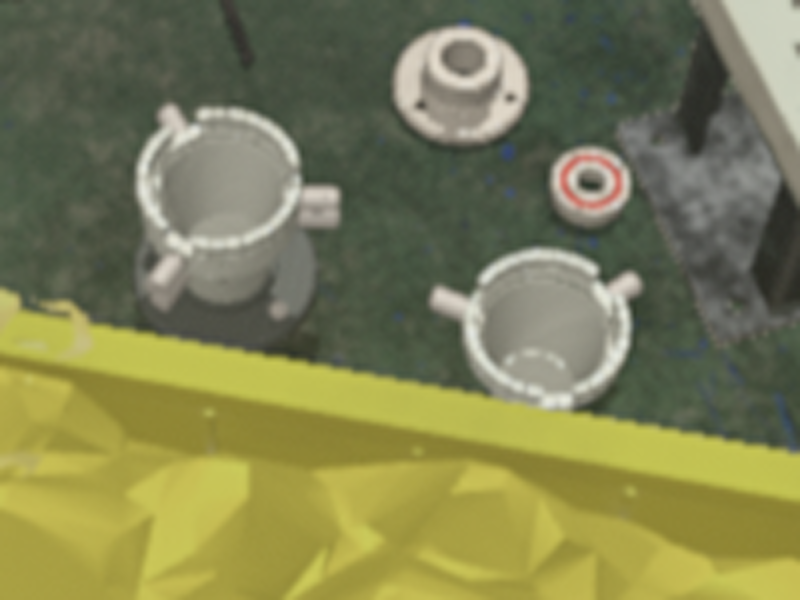

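View pics/sd1.png

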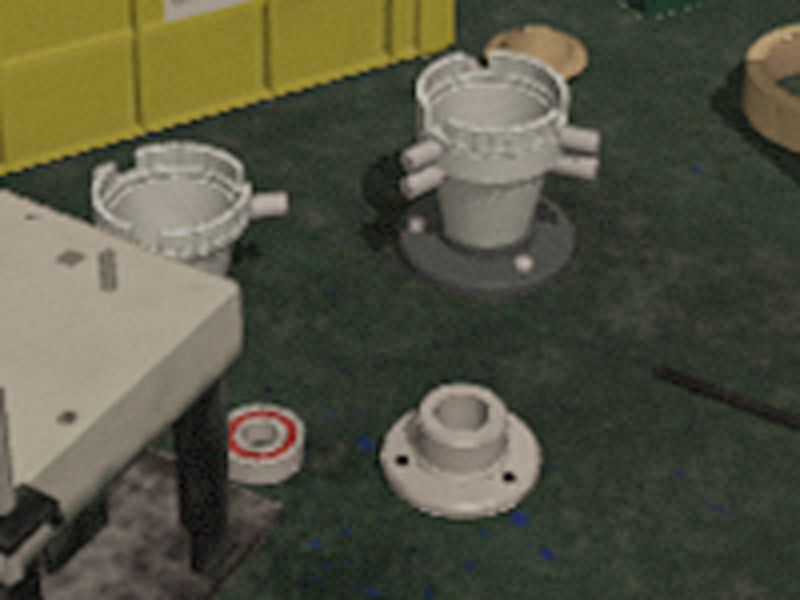

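```bash
cat >> h.py <<'E'
def tri(ds,uvs):
    A=[];b=[]
    for d,uv in zip(ds,uvs):
        R=d["extrinsics"][:3,:3];t=d["extrinsics"][:3,3];o=-R.T@t
        v=R.T@np.linalg.inv(d["camera_matrix"])@np.array([*uv,1.]);v/=np.linalg.norm(v)
        M=np.eye(3)-np.outer(v,v);A.append(M);b.append(M@o)
    A=np.vstack(A);b=np.hstack(b);x,r,_,_=np.linalg.lstsq(A,b,rcond=None);return x,r**.5
E
python3 - <<'E'
from h import *
a=snap("scene");b=snap("side")
T=lambda n,p,q:print(n,*tri((a,b),(p,q)))
T("crate corner",(212,287),(337,163))
T("stack rim",(240+218/4,210+180/4),(220+493/4,240+102/4))
T("cup rim",(240+550/4,210+328/4),(220+170/4,240+200/4))
T("hub",(355,226),(335,344))
T("stool corner",(433,252),(280,312))
print("crate y other end")
for z in(.2,.25): print(ray(a,(212,287),z),ray(a,(548,348),z),ray(b,(337,163),z),ray(b,(76,150),z))
E
cp pics/scene0.png /dev/null
```

```text
crate corner [ 0.64287082 -0.1886437   0.21012166] [0.00094099]
stack rim [ 0.56891431 -0.33826472  0.07887678] [4.03140225e-06]
cup rim [ 0.42221318 -0.30889254  0.05670527] [0.00142124]
hub [ 0.48190378 -0.456312    0.02319942] [0.00026263]
stool corner [ 0.37348662 -0.40255656  0.08346923] [0.05030459]
crate y other end
[ 0.6468358  -0.19385897  0.2       ] [ 0.19772336 -0.19492173  0.2       ] [ 0.65581967 -0.16682087  0.2       ] [0.211724   0.14422882 0.2       ]
[ 0.63047461 -0.16985724  0.25      ] [ 0.21614228 -0.1708377   0.25      ] [ 0.58714109 -0.27666676  0.25      ] [ 0.20324895 -0.00778431  0.25      ]
```

Run:
```python
from h import *
a=snap("scene");b=snap("side")
C=lambda x,y:(240+x/4,210+y/4); D=lambda x,y:(220+x/4,240+y/4)
print("stack c",ray(a,C(218,180),.086),ray(b,D(493,102),.086))
print("cup c",ray(a,C(548,328),.064),ray(b,D(171,200),.064))
for p in [(168,112),(338,200),(160,278)]: 
    r=ray(a,C(*p),.068); v=r-ray(a,C(218,180),.086); print("stk lug",r,np.hypot(*v[:2]),np.degrees(np.arctan2(v[1],v[0])))
for p in [(436,299),(637,284)]: 
    r=ray(a,C(*p),.046); v=r-ray(a,C(548,328),.064); print("cup lug",r,np.hypot(*v[:2]),np.degrees(np.arctan2(v[1],v[0])))
for p in [(404,158),(599,140)]: 
    r=ray(b,D(*p),.068); v=r-ray(b,D(493,102),.086); print("stk lug side",np.hypot(*v[:2]),np.degrees(np.arctan2(v[1],v[0])))
r=ray(b,D(287,205),.046); v=r-ray(b,D(171,200),.064); print("cup lug side",np.hypot(*v[:2]),np.degrees(np.arctan2(v[1],v[0])))
s=bot.get_state()
from scipy.spatial.transform import Rotation as Ro
w,x,y,z=s["orientation"];R=Ro.from_quat([x,y,z,w]).as_matrix();print(R.round(3))
w=snap("wrist");E=w["extrinsics"];c=-E[:3,:3].T@E[:3,3]
print("cam in tool",R.T@(c-s["tool_pos"]),(E[:3,:3]@R).round(3))
```

```text
stack c [ 0.56767817 -0.33404543  0.086     ] [ 0.56280904 -0.34755297  0.086     ]
cup c [ 0.4222032  -0.30444196  0.064     ] [ 0.4197093  -0.31872114  0.064     ]
stk lug [ 0.59996961 -0.37431795  0.068     ] 0.051619890644432724 -51.27656730113589
stk lug [ 0.51857663 -0.34518412  0.068     ] 0.0503490992158451 -167.21875707331347
stk lug [ 0.58373025 -0.29326801  0.068     ] 0.04382312710641573 68.5128690986299
cup lug [ 0.47056875 -0.31836954  0.046     ] 0.05033094460059277 -16.064541779881917
cup lug [ 0.38759546 -0.34269232  0.046     ] 0.05158280390039531 -132.13781384734017
stk lug side 0.04318769093478362 175.21412903656253
stk lug side 0.048041687185236076 -32.519769378529084
cup lug side 0.05300323441482129 -4.853265759676512
[[ 0.301  0.954 -0.   ]
 [ 0.954 -0.301 -0.   ]
 [-0.    -0.    -1.   ]]
cam in tool [ 0.00032708 -0.06609064 -0.12044294] [[ 1.    -0.001 -0.   ]
 [ 0.001  0.966 -0.26 ]
 [ 0.     0.26   0.966]]
```

Call:
drive_tool(
  slide=[
    [0,0,-0.04],
    [0,0,-0.04],
    [0,0,-0.04],
    [0,0,-0.04],
    [-0.0015,0.04,0],
    [-0.0015,0.04,0],
    [-0.0015,0.04,0],
    [-0.0015,0.04,0],
  ],
  rotation=[
    [0,0,0],
    [0,0,0],
    [0,0,0],
    [0,0,0],
    [0,0,3.7],
    [0,0,3.7],
    [0,0,3.7],
    [0,0,3.7],
  ],
  jaw=[0.085,0.085,0.085,0.085,0.085,0.085,0.085,0.085],
)

```text
clock: 1.17
tool_pos: [0.3286, 0.5295, 0.42]
orientation: [0.0, 0.874, 0.485, -0.001]
force: [0.6, 0.8, -0.4]
opening: 0.0851
```

Call:
drive_tool(
  slide=[
    [-0.0015,0.04,0],
    [-0.0015,0.04,0],
    [-0.0015,0.04,0],
    [-0.0015,0.04,0],
    [-0.0015,0.04,0],
    [-0.0015,0.04,0],
    [-0.0015,0.04,0],
    [-0.0015,0.04,0],
  ],
  rotation=[
    [0,0,3.7],
    [0,0,3.7],
    [0,0,3.7],
    [0,0,3.7],
    [0,0,3.7],
    [0,0,3.7],
    [0,0,3.7],
    [0,0,3.7],
  ],
  jaw=[0.085,0.085,0.085,0.085,0.085,0.085,0.085,0.085],
)

```text
clock: 1.83
tool_pos: [0.5516, 0.2868, 0.4201]
orientation: [-0.001, 0.972, 0.234, 0.001]
force: [0.3, 0.1, -0.6]
opening: 0.0849
```

Call:
drive_tool(
  slide=[
    [-0.0015,0.04,0],
    [-0.0015,0.04,0],
    [-0.0015,0.04,0],
    [-0.0015,0.04,0],
    [-0.0015,0.04,0],
    [-0.0015,0.04,0],
    [-0.0015,0.04,0],
    [-0.0015,0.04,0],
  ],
  rotation=[
    [0,0,3.7],
    [0,0,3.7],
    [0,0,3.7],
    [0,0,3.7],
    [0,0,3.7],
    [0,0,3.7],
    [0,0,3.7],
    [0,0,3.7],
  ],
  jaw=[0.085,0.085,0.085,0.085,0.085,0.085,0.085,0.085],
)

```text
clock: 2.5
tool_pos: [0.6168, -0.0361, 0.418]
orientation: [-0.001, 0.999, -0.036, 0.001]
force: [-0.4, -1.0, 0.6]
opening: 0.0851
```

Call:
drive_tool(
  slide=[
    [-0.0015,0.04,0],
    [-0.0015,0.04,0],
    [-0.0015,0.04,0],
    [-0.0015,0.04,0],
    [-0.0015,0.04,0],
    [-0.0015,0.04,0],
    [-0.0015,0.04,0],
    [0,0,0],
  ],
  rotation=[
    [0,0,0],
    [0,0,0],
    [0,0,0],
    [0,0,0],
    [0,0,0],
    [0,0,0],
    [0,0,0],
    [0,0,0],
  ],
  jaw=[0.085,0.085,0.085,0.085,0.085,0.085,0.085,0.085],
)

```text
clock: 3.17
tool_pos: [0.5798, -0.3329, 0.4164]
orientation: [0.0, 0.999, -0.042, 0.001]
force: [1.0, 0.6, 0.4]
opening: 0.085
```

Run:
```python
from h import *
a=snap("wrist","w1");b=snap("side","s1");print(bot.get_state()["q"].round(3))
```

```text
[-0.633  0.277  1.158  0.003  1.705 -0.553]
```

View pics/w1.png

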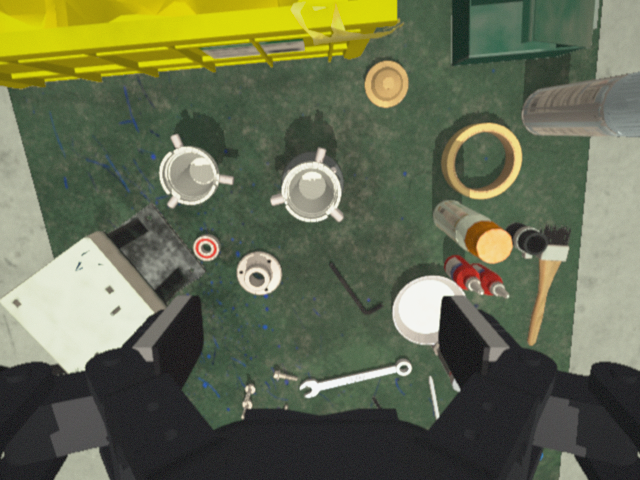

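View pics/s1.png

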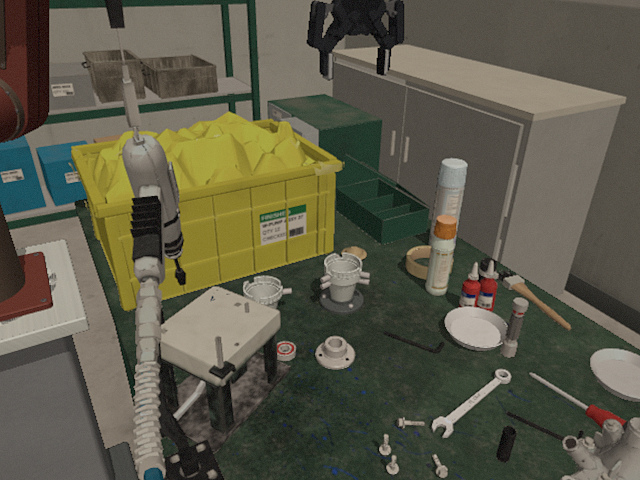

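Run:
```python
from h import *
a=snap("wrist"); crop(a,140,125,220,110,3.6,"w1c")
```

```text
(no output)
```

View pics/w1c.png

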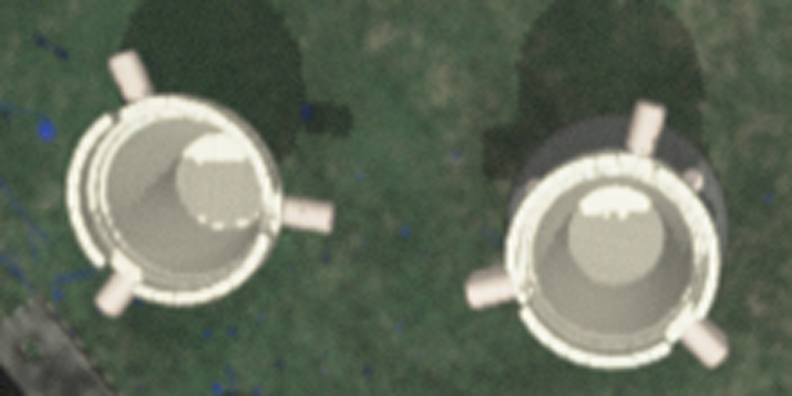

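```bash
cat >> h.py <<'E'
from scipy.optimize import least_squares
def fitcup(d,tips,bbox,ztop,guess):
    # lug tips z = ztop-18 ; bbox = l,r,t,b of outer crown rim
    th=np.linspace(0,2*np.pi,120)
    def f(p):
        x,y,yaw=p
        an=yaw+np.radians([0,120,240])
        L=np.c_[x+.05*np.cos(an),y+.05*np.sin(an),np.full(3,ztop-.018)]
        u=proj(d,L)
        r=[np.min(np.linalg.norm(u-t,axis=1)*1) for t in tips]
        k=[u[np.argmin(np.linalg.norm(u-t,axis=1))]-t for t in tips]
        c=proj(d,np.c_[x+.034*np.cos(th),y+.034*np.sin(th),np.full(120,ztop)])
        bb=np.array([c[:,0].min(),c[:,0].max(),c[:,1].min(),c[:,1].max()])
        return np.r_[np.ravel(k),(bb-bbox)]
    s=least_squares(f,guess); return s.x,f(s.x)
E
python3 - <<'E'
from h import *
a=snap("wrist")
C=lambda x,y:np.array((140+x/3.6,125+y/3.6))
B=lambda l,r,t,b:np.array([140+l/3.6,140+r/3.6,125+t/3.6,125+b/3.6])
p,r=fitcup(a,[C(122,56),C(333,217),C(107,311)],B(67,280,95,305),.064,[.42,-.31,np.radians(-10)]);print("cup",p[:2],np.degrees(p[2]),r.round(1))
p,r=fitcup(a,[C(651,103),C(467,295),C(719,359)],B(505,719,152,369),.086,[.565,-.34,np.radians(-49)]);print("stack",p[:2],np.degrees(p[2]),r.round(1))
E
```

```text
cup [ 0.42513984 -0.30708744] -12.824405146765905 [ 0.1  0.2  0.3  0.1  0.6 -0.8  0.5 -1.4  0.8 -0.4]
stack [ 0.56944225 -0.33477936] -48.97358649183543 [-0.1  0.6  0.5 -0.4 -0.1 -0.6  0.  -0.3  1.  -0.7]
```

```bash
cat >> h.py <<'E'
def pose():
    s=bot.get_state();w,x,y,z=s["orientation"]
    from scipy.spatial.transform import Rotation as Ro
    R=Ro.from_quat([x,y,z,w]).as_matrix(); return s["tool_pos"],R,s
def togo(x,y,z,yaw):
    p,R,s=pose(); d=R.T@(np.array([x,y,z])-p)
    cy=np.degrees(np.arctan2(R[1,0],R[0,0]))
    print("slide",d.round(4),"rotz",round(-((yaw-cy+180)%360-180),2),"yaw",round(cy,2),"tilt deg",np.degrees(R.T@[0,0,-1.])[:2].round(2),"pos",p.round(4),"F",s["force"].round(1),"T",s["torque"].round(2),"op",round(s["opening"],4),"t",round(s["clock"],2))
E
python3 -c "
from h import *
togo(.4251,-.3071,.25,17.2)"
```

```text
slide [-0.1586 -0.0055  0.1673] rotz -21.55 yaw -4.35 tilt deg [-0.19  0.15] pos [ 0.5823 -0.325   0.4179] F [-0.3  0.3  1.2] T [ 0.07  0.04 -0.02] op 0.0851 t 3.37
```

Call:
drive_tool(
  slide=[
    [-0.04,-0.0015,0],
    [-0.04,-0.0015,0],
    [-0.04,-0.0015,0],
    [-0.035,-0.0015,0.02],
    [0,0,0.035],
    [0,0,0.035],
    [0,0,0.035],
    [0,0,0.03],
  ],
  rotation=[
    [0,0,0],
    [0,0,0],
    [0,0,0],
    [0,0,0],
    [0,0,-6],
    [0,0,-6],
    [0,0,-5],
    [0,0,-4],
  ],
  jaw=[0.085,0.085,0.085,0.085,0.085,0.085,0.085,0.085],
)

```text
clock: 4.03
tool_pos: [0.432, -0.2953, 0.2632]
orientation: [0.005, 0.987, 0.163, 0.007]
force: [-0.1, 0.2, -0.8]
opening: 0.0847
```

Call:
drive_tool(
  slide=[
    [0,0,0],
    [0,0,0],
  ],
  rotation=[
    [0,0,0],
    [0,0,0],
  ],
  jaw=[0.085,0.085],
)

```text
clock: 4.2
tool_pos: [0.4304, -0.2896, 0.2574]
orientation: [0.001, 0.986, 0.165, 0.004]
force: [0.4, -0.2, 0.1]
opening: 0.0851
```

```bash
python3 -c "
from h import *
a=snap('wrist','w2'); np.savez('w2.npz',**a)
togo(.4251,-.3071,.25,17.2)"
```

```text
slide [-0.0107  0.015   0.0073] rotz 1.85 yaw 19.05 tilt deg [-0.47 -0.11] pos [ 0.4303 -0.2894  0.2573] F [-0.1  0.7 -0.5] T [ 0.02  0.06 -0.  ] op 0.0847 t 4.25
```

View pics/w2.png

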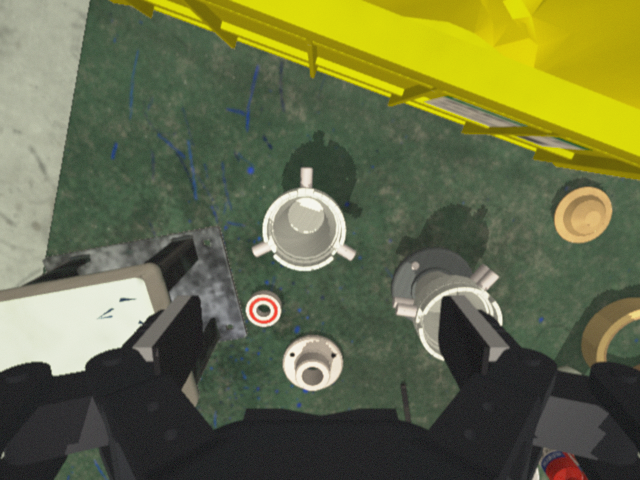

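```bash
python3 -c "
from h import *
a=dict(np.load('w2.npz')); crop(a,240,155,130,130,5,'w2c')"
```

```text
(no output)
```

View pics/w2c.png

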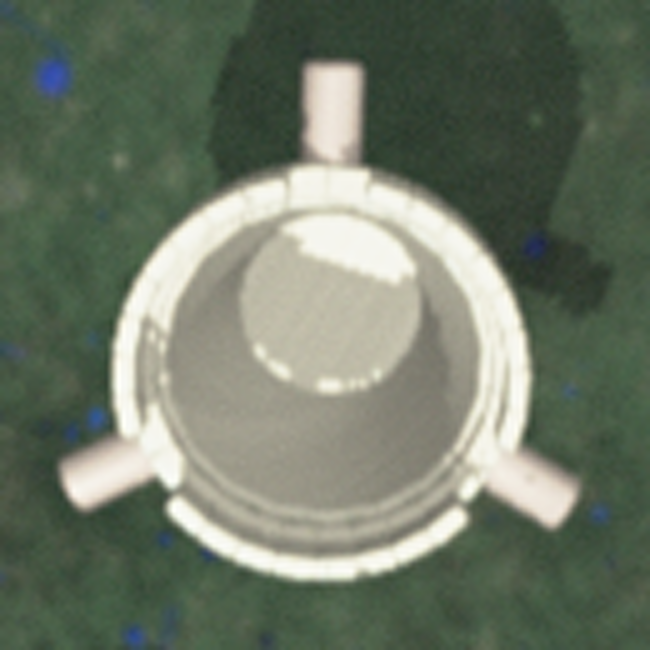

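```bash
python3 -c "
from h import *
a=dict(np.load('w2.npz'))
C=lambda x,y:np.array((240+x/5,155+y/5))
p,r=fitcup(a,[C(334,62),C(71,486),C(570,503)],np.array([240+112/5,240+532/5,155+165/5,155+582/5]),.064,[.4251,-.307,np.radians(-12.8)]);print(p[:2],np.degrees(p[2]),r.round(1))
togo(p[0],p[1],.12,np.degrees(p[2])+30)"
```

```text
[ 0.42416649 -0.30730692] -13.117473280141573 [-0.  -0.2  0.6 -0.4 -0.5 -0.3  0.3 -0.4  1.7 -1.1]
slide [-0.0127  0.0146  0.1373] rotz 2.17 yaw 19.05 tilt deg [-0.47 -0.11] pos [ 0.4303 -0.2894  0.2573] F [-0.1  0.7 -0.5] T [ 0.02  0.06 -0.  ] op 0.0847 t 4.25
```

```bash
python3 -c "
from h import *
print(bot.tips_ahead, [x for x in dir(bot) if x[0]!='_'])"
```

```text
0.022 ['Unreachable', 'finish_job', 'get_state', 'snapshot', 'tips_ahead']
```

Call:
drive_tool(
  slide=[
    [-0.0127,0.0146,0],
    [0,0,0.035],
    [0,0,0.035],
    [0,0,0.035],
    [0,0,0.02],
    [0,0,0],
  ],
  rotation=[
    [0.1,-0.5,2.2],
    [0,0,0],
    [0,0,0],
    [0,0,0],
    [0,0,0],
    [0,0,0],
  ],
  jaw=[0.085,0.085,0.085,0.085,0.085,0.085],
)

```text
clock: 4.75
tool_pos: [0.4353, -0.3141, 0.1484]
orientation: [0.012, 0.99, 0.143, 0.009]
force: [0.0, 1.1, -0.3]
opening: 0.0848
```

```bash
python3 -c "
from h import *
togo(.4242,-.3073,.075,16.9)
a=snap('wrist','w3');b=snap('side','s3')"
```

```text
slide [-0.0098 -0.0117  0.073 ] rotz -0.43 yaw 16.47 tilt deg [-0.86 -1.57] pos [ 0.4353 -0.3141  0.1484] F [ 0.   1.1 -0.3] T [0.05 0.04 0.02] op 0.0848 t 4.75
```

View pics/w3.png

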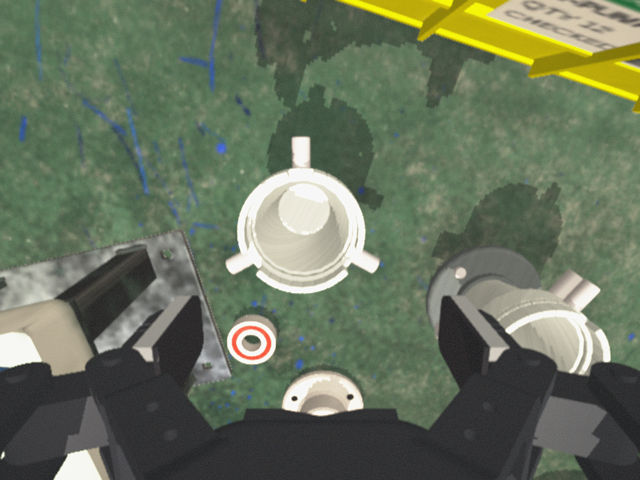

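View pics/s3.png

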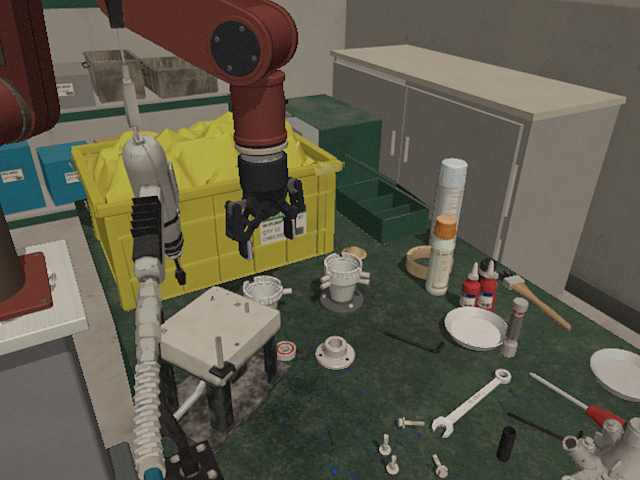

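Call:
drive_tool(
  slide=[
    [-0.005,-0.006,0],
    [-0.005,-0.006,0.005],
    [0,0,0.005],
    [0,0,0],
  ],
  rotation=[
    [0.8,-0.4,0],
    [0.8,-0.4,-0.4],
    [0,0,0],
    [0,0,0],
  ],
  jaw=[0.085,0.085,0.085,0.085],
)

```text
clock: 5.18
tool_pos: [0.4272, -0.3096, 0.1506]
orientation: [0.006, 0.989, 0.147, 0.005]
force: [0.3, 0.4, 0.5]
opening: 0.0851
```

```bash
python3 -c "
from h import *
togo(.4242,-.3073,.075,16.9)
a=snap('wrist','w4');np.savez('w4.npz',**a);crop(a,200,100,220,220,3,'w4c')
togo(.4242,-.3073,.075,16.9)"
```

```text
slide [-0.0028 -0.0041  0.0755] rotz 0.03 yaw 16.93 tilt deg [-0.51 -0.77] pos [ 0.4272 -0.3096  0.1506] F [0.3 0.4 0.5] T [ 0.03 -0.02  0.03] op 0.0851 t 5.18
slide [-0.003  -0.0043  0.0759] rotz 0.03 yaw 16.93 tilt deg [-0.52 -0.8 ] pos [ 0.4274 -0.3098  0.151 ] F [ 1.1  0.1 -0.2] T [ 0.05 -0.08  0.01] op 0.0847 t 5.23
```

View pics/w4c.png

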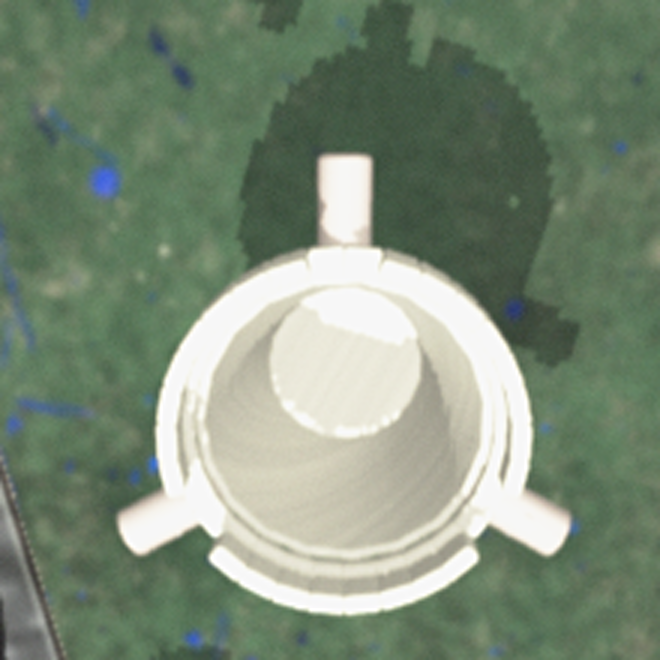

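```bash
python3 -c "
from h import *
a=dict(np.load('w4.npz'))
C=lambda x,y:np.array((200+x/3,100+y/3))
p,r=fitcup(a,[C(345,154),C(129,536),C(558,538)],np.array([200+156/3,200+533/3,100+245/3,100+615/3]),.064,[.4251,-.307,np.radians(-12.8)]);print(p[:2],np.degrees(p[2]),r.round(1))
togo(p[0],p[1],.12,np.degrees(p[2])+30)"
```

```text
[ 0.42394224 -0.30740419] -13.439254108970289 [ 0.2 -0.2  0.1 -1.4  0.1 -1.5  0.1 -0.5  3.2 -0.8]
slide [-0.0029 -0.0037  0.0309] rotz 0.37 yaw 16.93 tilt deg [-0.52 -0.8 ] pos [ 0.4274 -0.3098  0.151 ] F [ 1.1  0.1 -0.2] T [ 0.05 -0.08  0.01] op 0.0847 t 5.23
```

Call:
drive_tool(
  slide=[
    [-0.003,-0.004,0],
    [0,0,0.015],
    [0,0,0.015],
    [0,0,0.01],
    [0,0,0],
  ],
  rotation=[
    [0.8,-0.5,0.2],
    [0,0,0],
    [0,0,0],
    [0,0,0],
    [0,0,0],
  ],
  jaw=[0.085,0.085,0.085,0.085,0.085],
)

```text
clock: 5.65
tool_pos: [0.424, -0.3079, 0.1129]
orientation: [0.001, 0.989, 0.145, 0.001]
force: [-0.9, -0.2, 0.5]
opening: 0.085
```

```bash
python3 -c "
from h import *
togo(.424,-.3073,.067,16.8)"
```

```text
slide [ 0.0001 -0.0007  0.0459] rotz -0.17 yaw 16.63 tilt deg [-0.08 -0.13] pos [ 0.424  -0.3079  0.1129] F [-0.9 -0.2  0.5] T [ 0.01  0.02 -0.  ] op 0.085 t 5.65
```

Well aligned. Down in gentle rows.

Call:
drive_tool(
  slide=[
    [0,-0.0007,0.01],
    [0,0,0.012],
    [0,0,0.012],
    [0,0,0.01],
    [0,0,0.002],
    [0,0,0],
  ],
  rotation=[
    [0.1,0,-0.1],
    [0,0,0],
    [0,0,0],
    [0,0,0],
    [0,0,0],
    [0,0,0],
  ],
  jaw=[0.085,0.085,0.085,0.085,0.085,0.085],
)

```text
clock: 6.15
tool_pos: [0.4238, -0.3072, 0.0627]
orientation: [-0.0, 0.989, 0.145, 0.0]
force: [0.2, 0.9, 0.5]
opening: 0.0853
```

```bash
python3 -c "
from h import *
togo(.424,-.3073,.067,16.8);snap('wrist','w5')"
```

```text
slide [ 0.0001  0.0002 -0.0043] rotz -0.07 yaw 16.73 tilt deg [-0.05  0.03] pos [ 0.4238 -0.3072  0.0627] F [0.2 0.9 0.5] T [-0.02  0.03 -0.05] op 0.0853 t 6.15
```

View pics/w5.png

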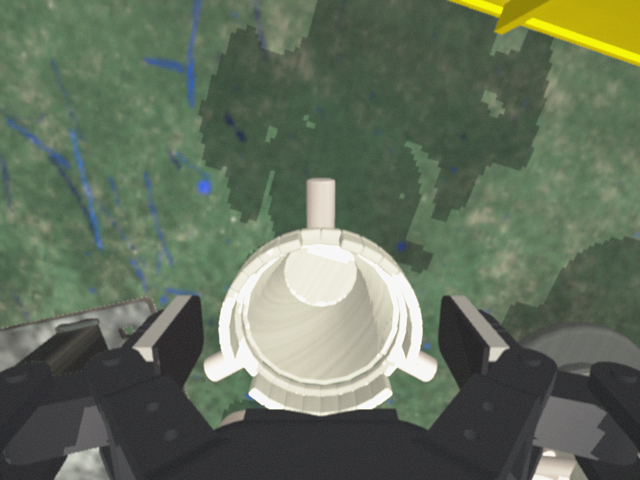

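Call:
drive_tool(
  slide=[
    [0,0,-0.004],
    [0,0,0],
    [0,0,0],
    [0,0,0],
    [0,0,0],
    [0,0,0],
    [0,0,0],
  ],
  rotation=[
    [0,0,0],
    [0,0,0],
    [0,0,0],
    [0,0,0],
    [0,0,0],
    [0,0,0],
    [0,0,0],
  ],
  jaw=[0.085,0.055,0.055,0.055,0.055,0.055,0.055],
  grip_force=40,
)

```text
clock: 6.78
tool_pos: [0.4249, -0.3083, 0.0697]
orientation: [0.001, 0.989, 0.146, 0.001]
force: [-0.0, 0.1, -1.2]
opening: 0.0661
```

```bash
python3 -c "
from h import *
togo(.424,-.3073,.067,16.8);snap('wrist','w6');b=snap('side');crop(b,200,180,200,150,4,'s6')"
```

```text
slide [-0.0005 -0.0012  0.0027] rotz -0.06 yaw 16.74 tilt deg [-0.14 -0.16] pos [ 0.4249 -0.3083  0.0697] F [-0.   0.1 -1.2] T [0.02 0.02 0.  ] op 0.0661 t 6.78
```

View pics/w6.png

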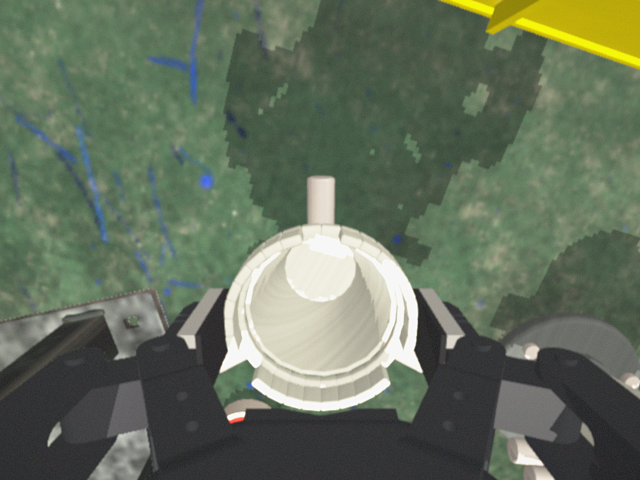

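View pics/s6.png

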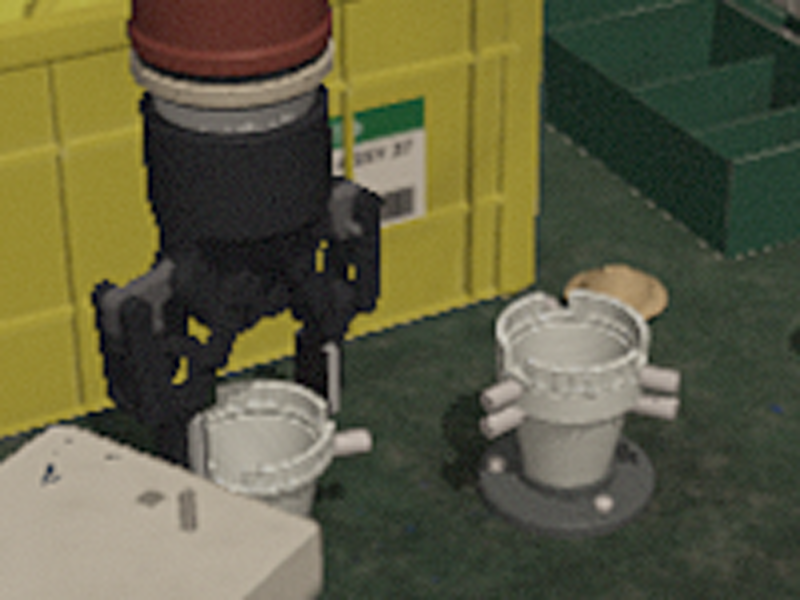

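Call:
drive_tool(
  slide=[
    [0,0,0],
    [0,0,0],
    [0,0,0.003],
    [0,0,0.003],
    [0,0,0],
    [0,0,0],
    [0,0,0],
    [0,0,0],
  ],
  rotation=[
    [0,0,0],
    [0,0,0],
    [0,0,0],
    [0,0,0],
    [0,0,0],
    [0,0,0],
    [0,0,0],
    [0,0,0],
  ],
  jaw=[0.078,0.078,0.078,0.078,0.055,0.055,0.055,0.055],
  grip_force=50,
)

```text
clock: 7.55
tool_pos: [0.4254, -0.3091, 0.0643]
orientation: [0.002, 0.989, 0.146, 0.002]
force: [0.1, 1.7, -0.3]
opening: 0.0662
```

Call:
drive_tool(
  slide=[
    [0,0,0],
    [0,0,-0.003],
    [0,0,-0.005],
    [0,0,-0.01],
    [0,0,-0.02],
    [0,0,-0.02],
    [0,0,0],
  ],
  rotation=[
    [0,0,0],
    [0,0,0],
    [0,0,0],
    [0,0,0],
    [0,0,0],
    [0,0,0],
    [0,0,0],
  ],
  jaw=[0.055,0.055,0.055,0.055,0.055,0.055,0.055],
)

```text
clock: 8.13
tool_pos: [0.4236, -0.3073, 0.1239]
orientation: [-0.001, 0.989, 0.146, -0.0]
force: [1.3, -0.8, -1.7]
opening: 0.0664
```

```bash
python3 -c "
from h import *
togo(.5694,-.3348,.18,16.8-36);snap('wrist','w7');b=snap('side');crop(b,200,150,200,150,4,'s7')"
```

```text
slide [ 0.1317  0.0683 -0.0562] rotz 35.94 yaw 16.74 tilt deg [0.01 0.07] pos [ 0.4236 -0.3073  0.1239] F [ 1.3 -0.8 -1.7] T [-0.06 -0.03  0.03] op 0.0664 t 8.13
```

View pics/w7.png

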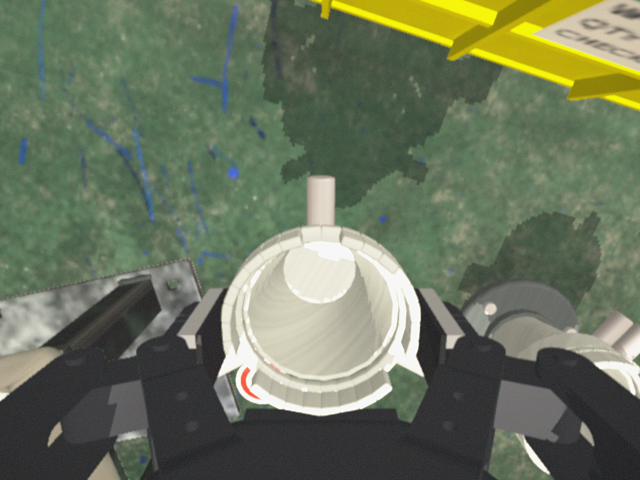

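View pics/s7.png

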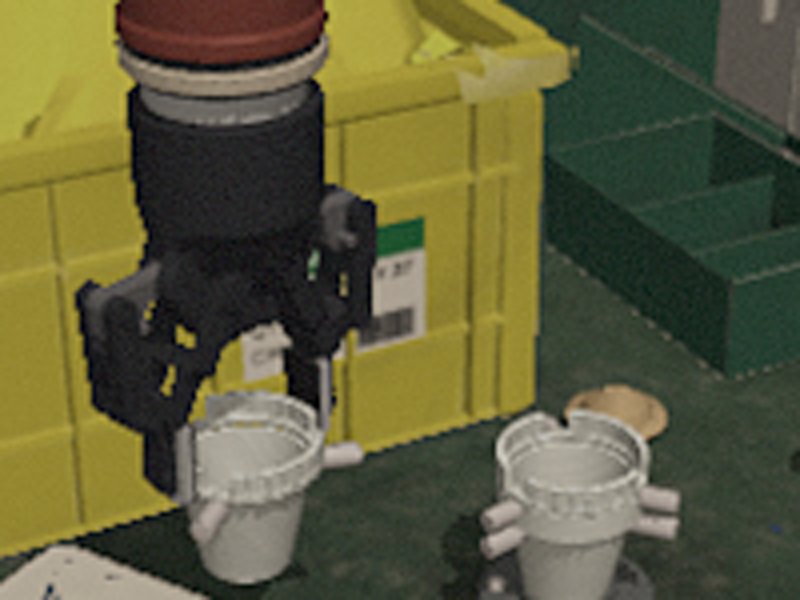

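Call:
drive_tool(
  slide=[
    [0,0,-0.02],
    [0,0,-0.025],
    [0,0,-0.015],
    [0.015,0.008,0],
    [0.025,0.013,0],
    [0.025,0.013,0],
    [0.025,0.013,0],
    [0.025,0.013,0],
  ],
  rotation=[
    [0,0,0],
    [0,0,0],
    [0,0,0],
    [0,0,0],
    [0,0,0],
    [0,0,0],
    [0,0,0],
    [0,0,0],
  ],
  jaw=[0.055,0.055,0.055,0.055,0.055,0.055,0.055,0.055],
)

```text
clock: 8.9
tool_pos: [0.545, -0.3267, 0.169]
orientation: [-0.009, 0.99, 0.143, -0.008]
force: [-1.4, -0.3, -1.0]
opening: 0.0664
```

Call:
drive_tool(
  slide=[
    [0.01,0.005,0],
    [0,0,0],
    [0,0,0],
    [0,0,0],
    [0,0,0],
    [0,0,0],
    [0,0,0],
    [0,0,0],
  ],
  rotation=[
    [0,0,0],
    [0,0,5],
    [0,0,7],
    [0,0,7],
    [0,0,7],
    [0,0,6],
    [0,0,3],
    [0,0,0],
  ],
  jaw=[0.055,0.055,0.055,0.055,0.055,0.055,0.055,0.055],
)

```text
clock: 9.57
tool_pos: [0.557, -0.3243, 0.1503]
orientation: [-0.011, 0.985, -0.172, -0.019]
force: [-0.1, 0.1, -1.6]
opening: 0.0661
```

```bash
python3 -c "
from h import *
togo(.5694,-.3348,.175,16.8-36);a=snap('wrist','w8');np.savez('w8.npz',**a);b=snap('side');np.savez('s8.npz',**b);crop(b,270,180,150,150,4,'s8');a=snap('scene');np.savez('c8.npz',**a);crop(a,230,180,150,150,4,'c8')
togo(.5694,-.3348,.175,16.8-36)"
```

```text
slide [ 0.0142  0.0052 -0.0254] rotz -0.62 yaw -19.82 tilt deg [2.38 0.91] pos [ 0.557  -0.3243  0.1503] F [-0.1  0.1 -1.6] T [-0.   -0.07  0.  ] op 0.0661 t 9.57
slide [ 0.014   0.0052 -0.0247] rotz -0.39 yaw -19.59 tilt deg [2.33 0.91] pos [ 0.5572 -0.3245  0.151 ] F [-0.3  0.4 -1.2] T [-0.04 -0.06  0.01] op 0.0663 t 9.72
```

View pics/s8.png

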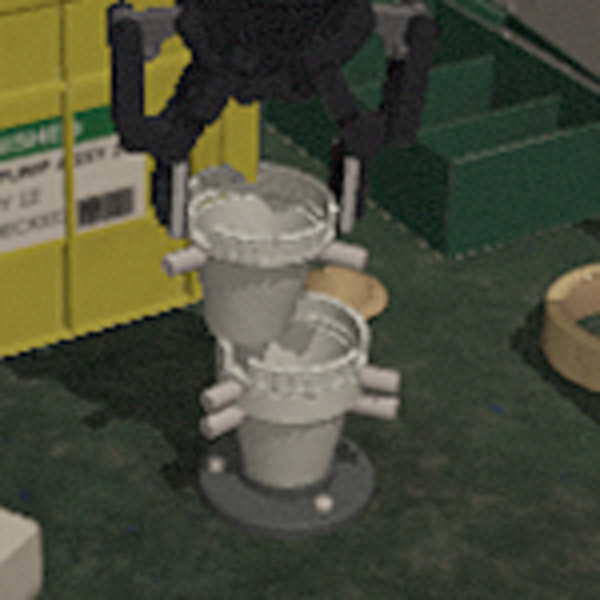

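View pics/c8.png

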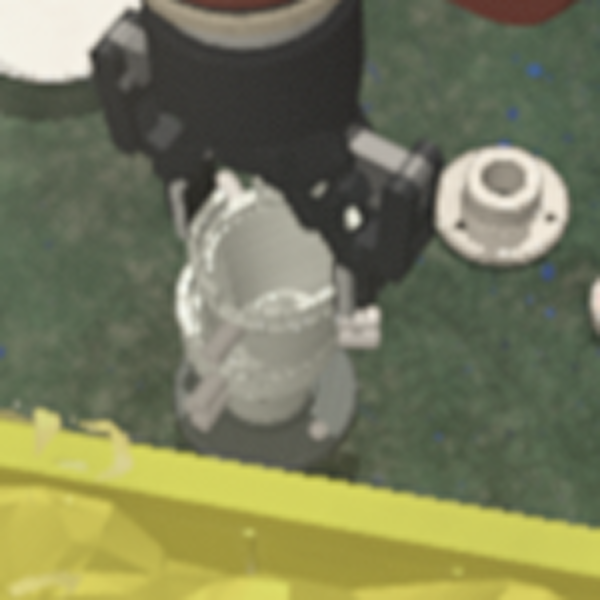

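View pics/w8.png

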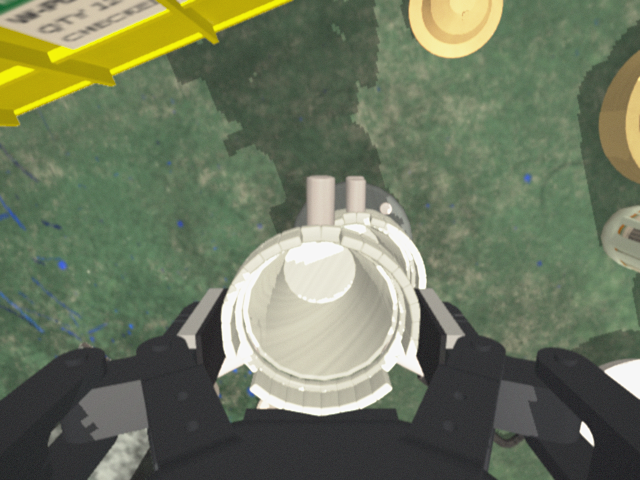

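Call:
drive_tool(
  slide=[
    [0,0,-0.015],
    [0,0,-0.01],
    [0.005,0.002,0],
    [0.005,0.002,0],
    [0.003,0.001,0],
    [0,0,0],
    [0,0,0],
  ],
  rotation=[
    [0,0,0],
    [0,0.5,0],
    [-0.5,1,0],
    [-0.4,0.8,-0.3],
    [0,0,0],
    [0,0,0],
    [0,0,0],
  ],
  jaw=[0.055,0.055,0.055,0.055,0.055,0.055,0.055],
)

```text
clock: 10.3
tool_pos: [0.5693, -0.3351, 0.1747]
orientation: [0.001, 0.986, -0.165, 0.001]
force: [0.4, 0.1, -2.0]
opening: 0.0665
```

```bash
python3 -c "
from h import *
togo(.5694,-.3348,.175,16.8-36);a=snap('wrist','w9');np.savez('w9.npz',**a);b=snap('side');np.savez('s9.npz',**b);crop(b,270,180,150,150,5,'s9');a=snap('scene');np.savez('c9.npz',**a);crop(a,230,180,150,150,5,'c9')
togo(.5694,-.3348,.175,16.8-36)"
```

```text
slide [ 0.     -0.0003 -0.0003] rotz 0.26 yaw -18.94 tilt deg [-0.17 -0.07] pos [ 0.5693 -0.3351  0.1747] F [ 0.4  0.1 -2. ] T [ 0.03 -0.02  0.01] op 0.0665 t 10.3
slide [ 0.0003 -0.0002 -0.0005] rotz 0.25 yaw -18.95 tilt deg [-0.13 -0.05] pos [ 0.569  -0.3349  0.1745] F [ 0.  -0.3 -1.9] T [0.03 0.04 0.02] op 0.0661 t 10.45
```

View pics/s9.png

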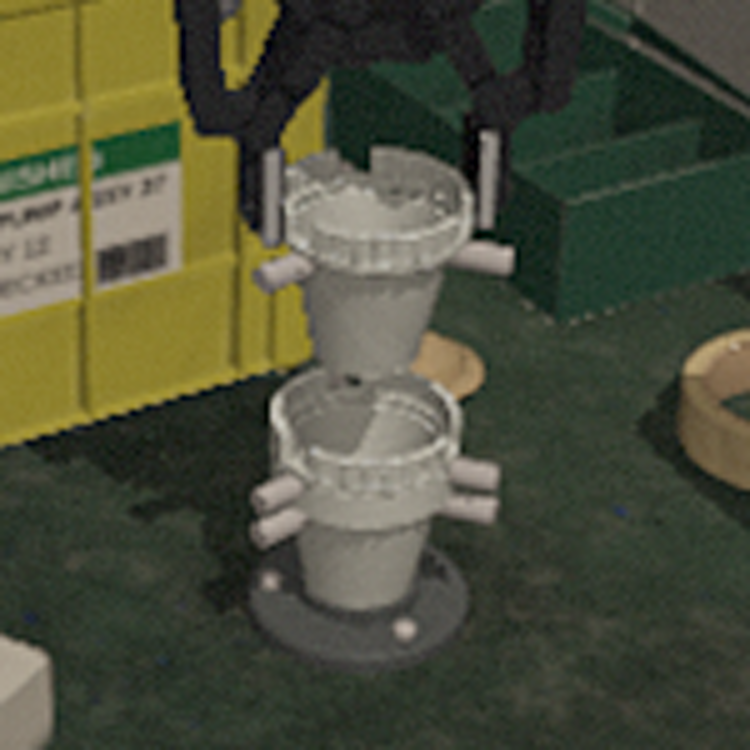

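View pics/c9.png

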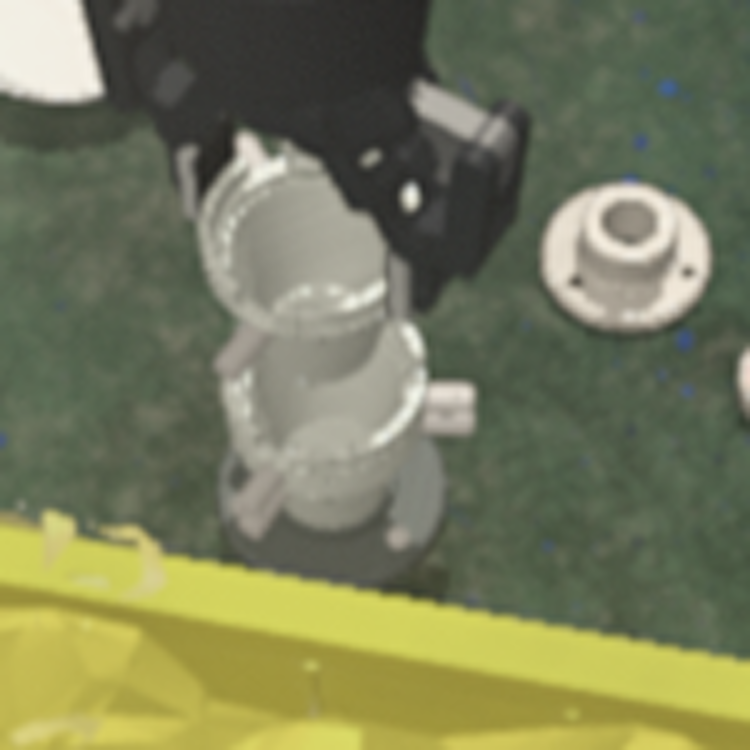

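View pics/w9.png

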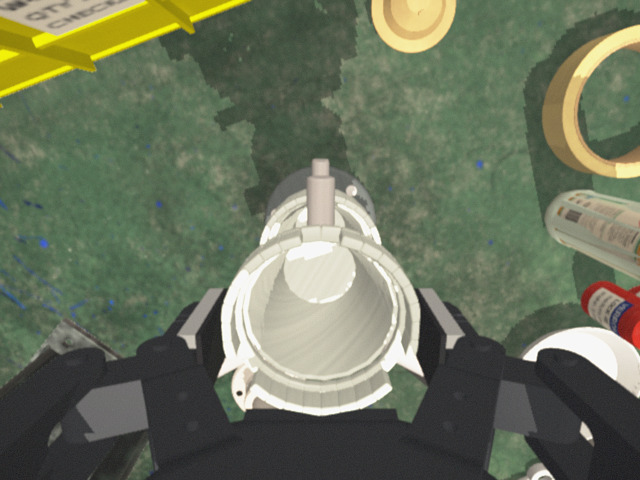

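```bash
python3 -c "
from h import *
s=dict(np.load('s9.npz'));w=dict(np.load('w9.npz'));c=dict(np.load('c9.npz'))
for d in (s,w,c): print(proj(d,[[.5694,-.3348,.086],[.569,-.335,.174]]).round(1))
"
```

```text
[[342.6 261.2]
 [344.3 217.7]]
[[320.8 252.2]
 [320.7 331.4]]
[[293.6 254.4]
 [291.7 224.3]]
```

Call:
drive_tool(
  slide=[
    [0,0,0.008],
    [0,0,0.01],
    [0,0,0.01],
    [0,0,0.01],
    [0,0,0.005],
    [0,0,0],
  ],
  rotation=[
    [0,0,0.2],
    [0,0,0],
    [0,0,0],
    [0,0,0],
    [0,0,0],
    [0,0,0],
  ],
  jaw=[0.055,0.055,0.055,0.055,0.055,0.055],
)

```text
clock: 10.95
tool_pos: [0.568, -0.3341, 0.1248]
orientation: [-0.0, 0.986, -0.166, -0.0]
force: [0.1, 0.3, -1.0]
opening: 0.0662
```

```bash
python3 -c "
from h import *
togo(.5694,-.3348,.112,16.8-36)"
```

```text
slide [0.0016 0.0002 0.0128] rotz 0.03 yaw -19.17 tilt deg [0.05 0.01] pos [ 0.568  -0.3341  0.1248] F [ 0.1  0.3 -1. ] T [0.03 0.03 0.02] op 0.0662 t 10.95
```

Call:
drive_tool(
  slide=[
    [0.0015,0,0.004],
    [0,0,0.005],
    [0,0,0.004],
    [0,0,0.002],
    [0,0,0],
  ],
  rotation=[
    [0,0,0],
    [0,0,0],
    [0,0,0],
    [0,0,0],
    [0,0,0],
  ],
  jaw=[0.055,0.055,0.055,0.055,0.055],
)

```text
clock: 11.37
tool_pos: [0.5695, -0.3352, 0.1079]
orientation: [0.0, 0.986, -0.166, -0.001]
force: [-0.1, 0.4, -2.0]
opening: 0.0666
```

```bash
python3 -c "
from h import *
togo(.5694,-.3348,.100,16.8-36);a=snap('wrist','w10');b=snap('side');crop(b,270,180,150,150,5,'s10');togo(.5694,-.3348,.100,16.8-36)"
```

```text
slide [-0.0002 -0.0003  0.0079] rotz 0.04 yaw -19.16 tilt deg [ 0.07 -0.04] pos [ 0.5695 -0.3352  0.1079] F [-0.1  0.4 -2. ] T [-0.03  0.   -0.01] op 0.0666 t 11.37
slide [-0.0002 -0.0002  0.0083] rotz 0.03 yaw -19.17 tilt deg [ 0.05 -0.02] pos [ 0.5696 -0.3351  0.1083] F [-0.5 -0.  -1. ] T [-0.02  0.   -0.01] op 0.0663 t 11.47
```

View pics/s10.png

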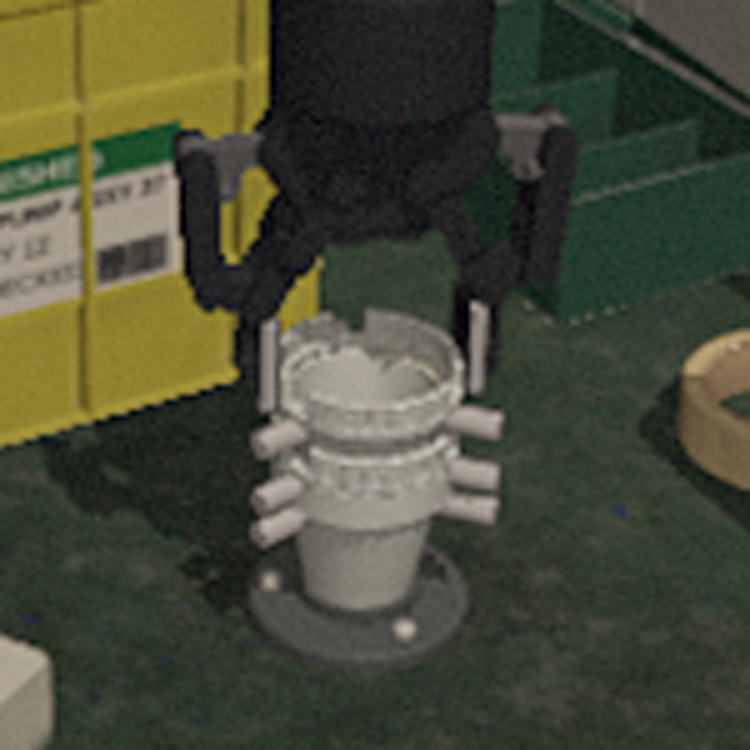

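Call:
drive_tool(
  slide=[
    [0,0,0.002],
    [0,0,0.002],
    [0,0,0.002],
    [0,0,0],
  ],
  rotation=[
    [0,0,0],
    [0,0,0],
    [0,0,0],
    [0,0,0],
  ],
  jaw=[0.055,0.055,0.055,0.055],
)

```text
clock: 11.8
tool_pos: [0.5696, -0.3362, 0.1038]
orientation: [0.001, 0.986, -0.167, 0.0]
force: [-1.4, -0.3, -1.6]
opening: 0.066
```

```bash
python3 -c "
from h import *
togo(.5694,-.3348,.100,16.8-36)"
```

```text
slide [-0.0007 -0.0013  0.0038] rotz 0.03 yaw -19.17 tilt deg [-0.03 -0.13] pos [ 0.5696 -0.3362  0.1038] F [-1.4 -0.3 -1.6] T [-0.03  0.11 -0.  ] op 0.066 t 11.8
```

Call:
drive_tool(
  slide=[
    [0,0,0.002],
    [0,0,0.002],
    [0,0,0.002],
    [0,0,0],
  ],
  rotation=[
    [0,0,0],
    [0,0,0],
    [0,0,0],
    [0,0,0],
  ],
  jaw=[0.055,0.055,0.055,0.055],
)

```text
clock: 12.13
tool_pos: [0.5693, -0.3365, 0.1016]
orientation: [0.001, 0.986, -0.166, -0.001]
force: [-1.1, 0.2, -2.2]
opening: 0.066
```

```bash
python3 -c "
from h import *
togo(.5694,-.3348,.100,16.8-36);a=snap('wrist','w11');b=snap('side');crop(b,270,180,150,150,5,'s11');togo(.5694,-.3348,.100,16.8-36)"
```

```text
slide [-0.0004 -0.0016  0.0016] rotz 0.03 yaw -19.17 tilt deg [ 0.03 -0.15] pos [ 0.5693 -0.3365  0.1016] F [-1.1  0.2 -2.2] T [-0.03  0.3  -0.  ] op 0.066 t 12.13
slide [-0.0005 -0.0017  0.0014] rotz 0.04 yaw -19.16 tilt deg [ 0.02 -0.17] pos [ 0.5693 -0.3366  0.1014] F [-3.7  0.6  5.6] T [0.27 0.7  0.05] op 0.0662 t 12.23
```

View pics/s11.png

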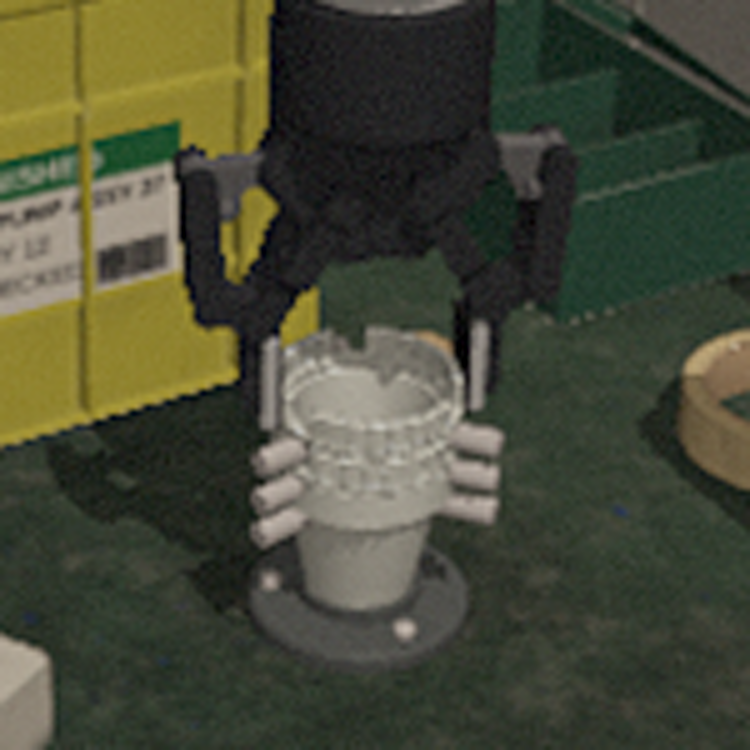

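Call:
drive_tool(
  slide=[
    [-0.0003,-0.0012,0.001],
    [0,0,0.002],
    [0,0,0.002],
    [0,0,0.001],
  ],
  rotation=[
    [0,0,0],
    [0,0,0],
    [0,0,0],
    [0,0,0],
  ],
  jaw=[0.055,0.055,0.055,0.055],
)

```text
clock: 12.57
tool_pos: [0.5693, -0.3365, 0.1012]
orientation: [0.003, 0.986, -0.166, -0.001]
force: [-3.0, 0.9, 2.9]
opening: 0.0659
```

```bash
python3 -c "
from h import *
togo(.5694,-.3348,.100,16.8-36)"
```

```text
slide [-0.0004 -0.0016  0.0012] rotz 0.05 yaw -19.15 tilt deg [ 0.02 -0.3 ] pos [ 0.5693 -0.3365  0.1012] F [-3.   0.9  2.9] T [ 0.32  0.85 -0.  ] op 0.0659 t 12.57
```

Call:
drive_tool(
  slide=[
    [0,0,0.004],
    [0,0,0.006],
    [0,0,0.006],
    [0,0,0.006],
  ],
  rotation=[
    [0,0,0],
    [0,0,1],
    [0,0,-2],
    [0,0,1],
  ],
  jaw=[0.055,0.055,0.055,0.055],
)

```text
clock: 12.9
tool_pos: [0.5694, -0.3366, 0.1004]
orientation: [0.003, 0.986, -0.165, -0.002]
force: [-18.9, 11.0, 35.8]
opening: 0.0665
```

```bash
python3 -c "
from h import *
togo(.5694,-.3348,.100,16.8-36);a=snap('wrist','w12');b=snap('side');crop(b,300,220,90,90,8,'s12');togo(.5694,-.3348,.100,16.8-36)"
```

```text
slide [-0.0006 -0.0017  0.0004] rotz 0.23 yaw -18.97 tilt deg [ 0.2  -0.38] pos [ 0.5694 -0.3366  0.1004] F [-18.9  11.   35.8] T [1.86 3.26 0.84] op 0.0665 t 12.9
slide [-0.0006 -0.0016  0.0003] rotz 0.19 yaw -19.01 tilt deg [ 0.2 -0.4] pos [ 0.5694 -0.3365  0.1003] F [-17.6  11.4  36.8] T [1.86 3.26 0.58] op 0.0663 t 13.0
```

View pics/s12.png

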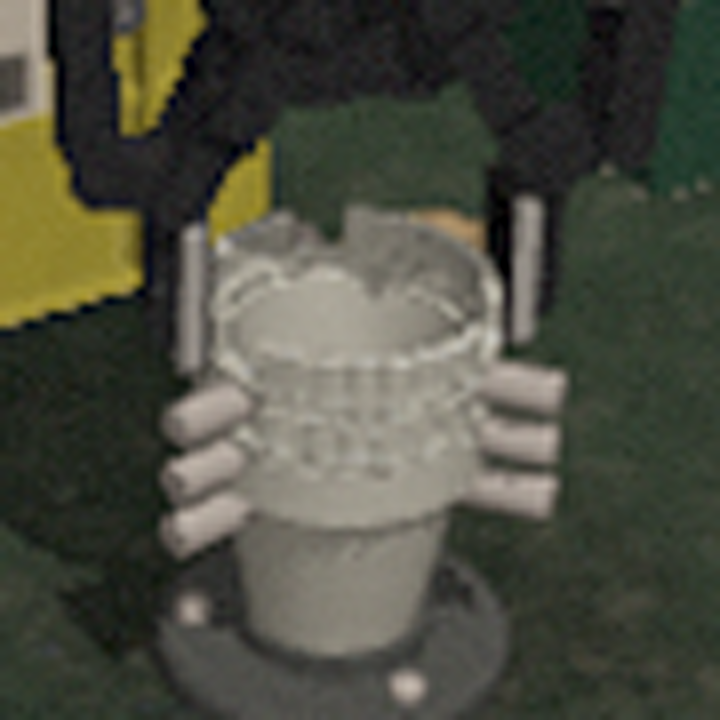

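View pics/w12.png

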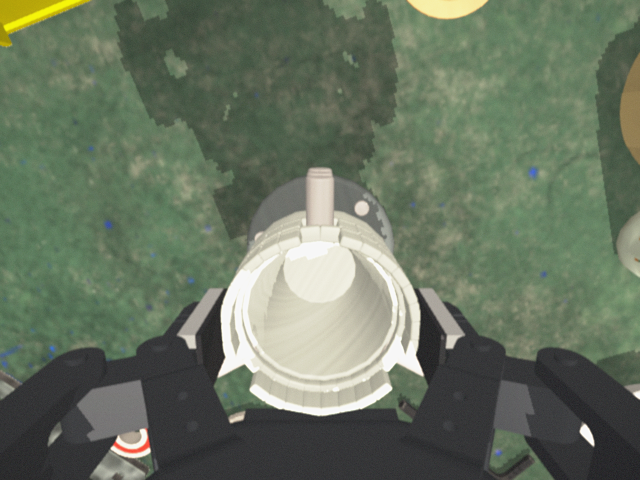

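Call:
drive_tool(
  slide=[
    [0,0,0],
    [0,0,0],
    [0,0,0],
    [0,0,0],
    [0,0,0],
  ],
  rotation=[
    [0,0,0],
    [0,0,0],
    [0,0,0],
    [0,0,0],
    [0,0,0],
  ],
  jaw=[0.055,0.055,0.085,0.085,0.085],
)

```text
clock: 13.42
tool_pos: [0.5709, -0.3361, 0.1019]
orientation: [0.003, 0.986, -0.165, -0.0]
force: [0.2, 0.4, 0.3]
opening: 0.0852
```

```bash
python3 -c "
from h import *
togo(.5694,-.3348,.2,16.8-36);a=snap('wrist','w13');b=snap('side');crop(b,300,220,90,90,8,'s13');togo(.5694,-.3348,.2,16.8-36)"
```

```text
slide [-0.0017 -0.0001 -0.0981] rotz 0.23 yaw -18.97 tilt deg [-0.04 -0.39] pos [ 0.5709 -0.3361  0.1019] F [0.2 0.4 0.3] T [-0.04 -0.02 -0.01] op 0.0852 t 13.42
slide [-0.0016 -0.0001 -0.0982] rotz 0.23 yaw -18.97 tilt deg [-0.   -0.39] pos [ 0.5707 -0.336   0.1018] F [ 0.9  0.7 -0.3] T [-0.02  0.02  0.  ] op 0.0849 t 13.52
```

View pics/w13.png

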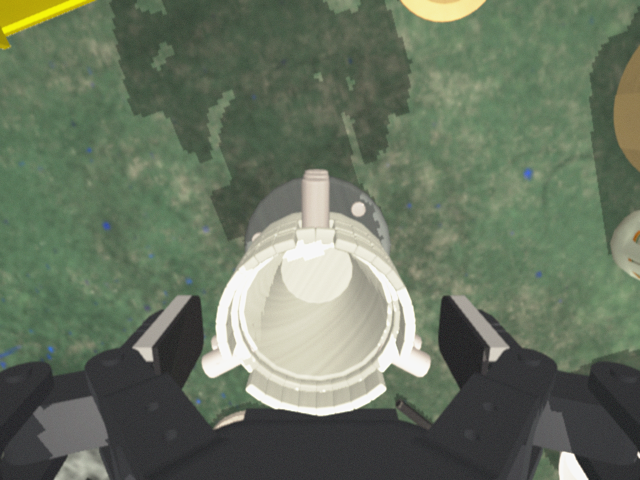

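View pics/s13.png

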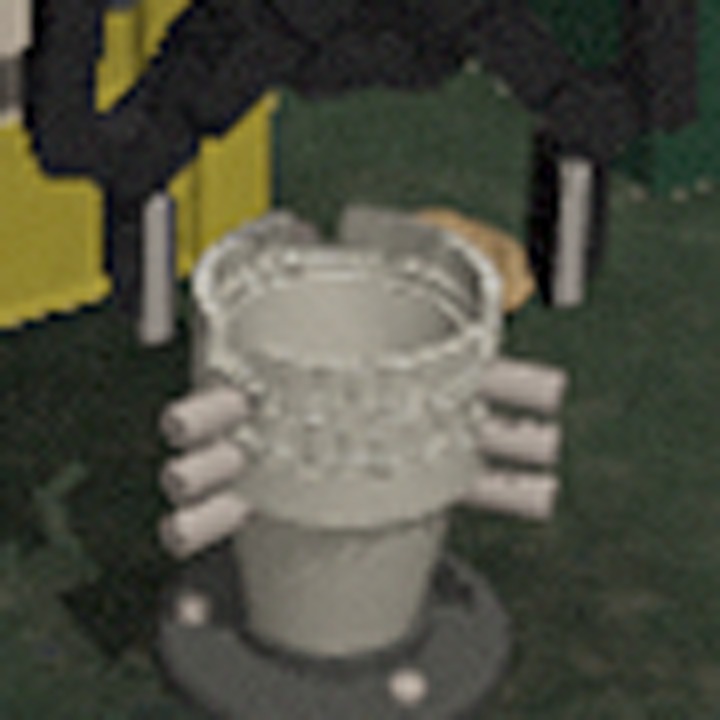

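Call:
drive_tool(
  slide=[
    [-0.0015,0,-0.005],
    [0,0,-0.01],
    [0,0,-0.02],
    [0,0,-0.03],
    [0,0,-0.03],
    [0,0,-0.02],
    [0,0,0],
    [0,0,0],
  ],
  rotation=[
    [0,0,0],
    [0,0,0],
    [0,0,0],
    [0,0,0],
    [0,0,0],
    [0,0,0],
    [0,0,0],
    [0,0,0],
  ],
  jaw=[0.085,0.085,0.085,0.085,0.085,0.085,0.085,0.085],
)

```text
clock: 14.18
tool_pos: [0.5687, -0.3341, 0.2228]
orientation: [0.002, 0.986, -0.165, -0.002]
force: [0.5, -0.4, -1.0]
opening: 0.085
```

```bash
python3 -c "
from h import *
togo(.5694,-.3348,.2,16.8-36);a=snap('wrist');np.savez('w14.npz',**a);crop(a,230,100,180,180,4,'w14c');b=snap('side');np.savez('s14.npz',**b);crop(b,300,220,90,90,8,'s14');a=snap('scene','c14');np.savez('c14.npz',**a);crop(a,250,210,90,90,8,'c14c')"
```

```text
slide [0.001  0.0004 0.0228] rotz 0.21 yaw -18.99 tilt deg [ 0.15 -0.3 ] pos [ 0.5687 -0.3341  0.2228] F [ 0.5 -0.4 -1. ] T [ 0.05  0.02 -0.03] op 0.085 t 14.18
```

View pics/w14c.png

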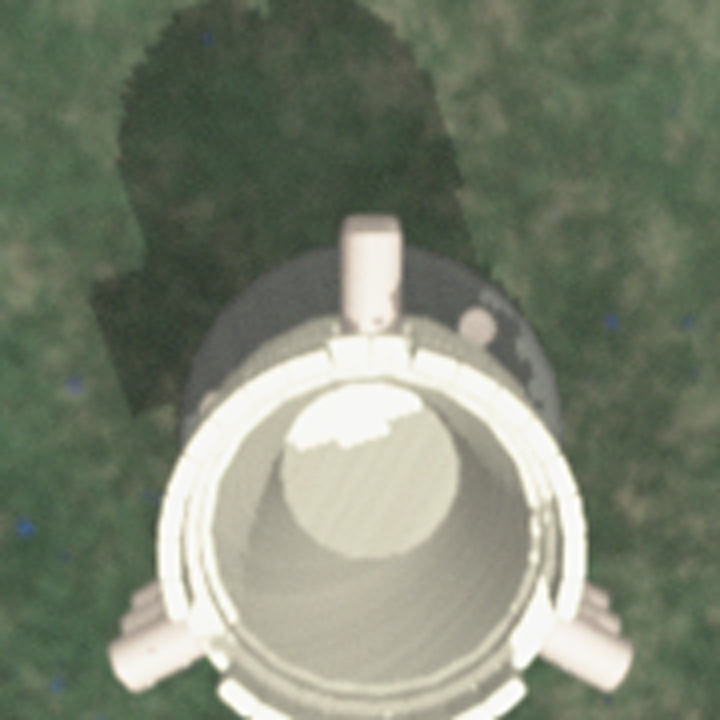

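View pics/s14.png

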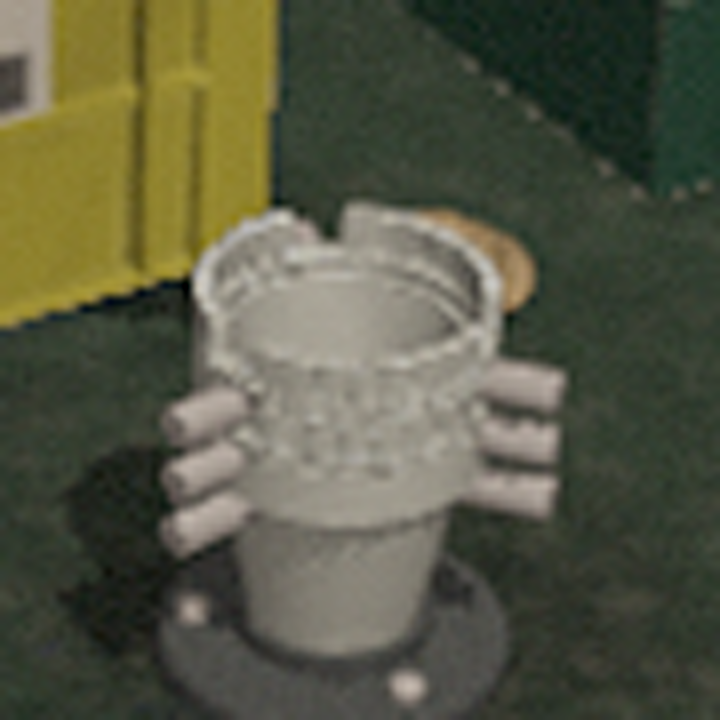

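View pics/c14c.png

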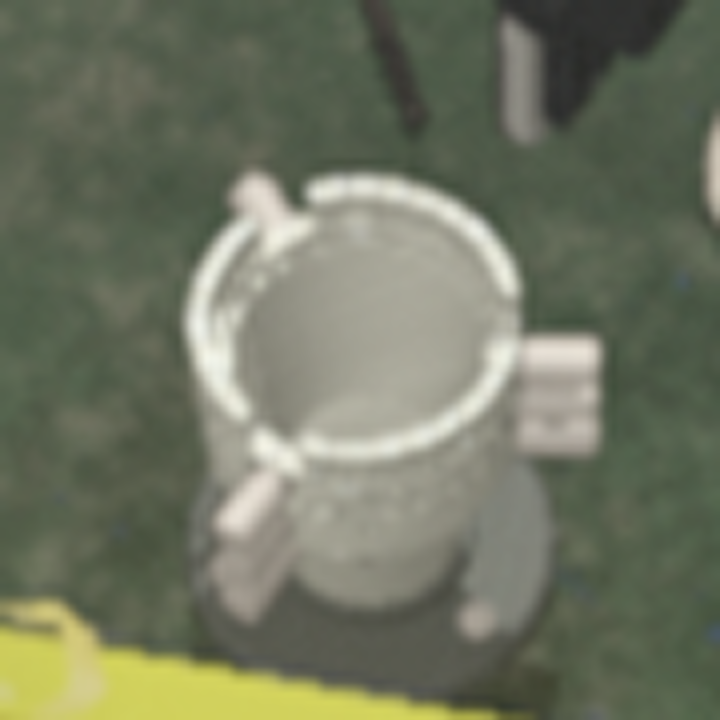

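```bash
python3 -c "
from h import *
d=dict(np.load('s14.npz'))
for k in (71,-49,191):
  t=np.radians(k);x,y=.5694+.05*np.cos(t),-.3348+.05*np.sin(t)
  print(k,((proj(d,[[x,y,z] for z in (.054,.068,.082,.091)])-[300,220])*8).round(0).tolist())
a=dict(np.load('w14.npz'))
C=lambda x,y:np.array((230+x/4,100+y/4))
for zt in (.100,.109):
  p,r=fitcup(a,[C(371,217),C(124,670),C(620,670)],np.array([230+158/4,230+587/4,100+333/4,100+755/4]),zt,[.5694,-.3348,np.radians(-49)]);print(zt,p[:2],np.degrees(p[2]),r.round(1),r@r)
"
```

```text
71 [[289.0, 332.0], [291.0, 283.0], [293.0, 232.0], [294.0, 199.0]]
-49 [[548.0, 491.0], [552.0, 439.0], [556.0, 387.0], [558.0, 353.0]]
191 [[170.0, 529.0], [171.0, 476.0], [172.0, 423.0], [173.0, 388.0]]
0.1 [ 0.56899548 -0.33594596] -48.79374225471416 [ 0.1  2.  -0.1 -1.7  0.2 -1.8  0.1 -0.3  1.7 -0.9] 13.754894070168657
0.109 [ 0.56968271 -0.33384506] -48.793654093397215 [ 0.1 -0.6 -2.3 -0.2  2.3 -0.4 -1.9  1.8  0.1  1.5] 20.169669815632048
```

```bash
python3 -c "
from h import *
print(bot.get_state()['clock'],bot.finish_job())"
```

```text
the job is handed in; nothing more can be done
14.3333 None
```

The loose cup is in the stack, fully home as far as I can measure, let go, and the job was handed in at about 14.3 s. The hand-in reported no verdict.

- **What I did:** I found both facings from the wrist camera, with the cup's lugs at about -13° and the stack's at about -49°. I gripped the cup across the crown clear of its slots, and regripped once about 5 mm deeper. I turned it to match, lowered it gently until the lugs went into the slots, and pressed it down with about 37 N and a ±1° wiggle. It dropped at the turn found by the camera, so I did not need to feel for the slots or nudge a lug.
- **Height and fit:** In the last side picture the cup's lug tips are within a few tenths of a pixel of where they should be when home, on both sides. If the cup stood proud they would be about 4 pixels higher. The tool height at full press also matched the home height.
- **Position and release:** The wrist picture puts the cup's axis within about 1.5 mm of the stack's, facing about -48.8°. The jaws were open, the tool was about 120 mm above where it let go, and it read no contact force.
- **What disagreed:** While pressing there was a side force of about 22 N, which went away on release. The last wrist fit had leftover errors of about 2 pixels and favoured home over proud only moderately, so I rely on the side view for height.
- **Not measured:** I did not measure the other objects again at the end. The tool never went near them, and in the pictures they look undisturbed.

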